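# Hold a clock plate flush on the sloped flatness tester

### The arm

A 6-joint arm with a two-finger parallel gripper is mounted at the origin on the work surface. World frame = base frame: x ahead of the robot, y to its left, z up, the work surface at z = 0. Lengths are in mm, angles in rad, forces in N, time in s.
With the tool pointing down it reaches from about 350 to 975 mm from the base axis. Payload 7.1 kg.
Tool frame: the origin (TCP) lies on the mounting face of the last link; the fingertips stand 182 mm ahead of it and the grasp point (between the pads) lies 163 mm ahead of it (ctrl.tcp_to_tips is the distance from the TCP to the fingertips, in mm); z points along the fingers, y is the direction in which the jaws open and shut (so a half turn about z gives the same grasp; the last joint's range is limited). The gripper opens to 88 mm and grips with 3 to 60 N. Pads are 20 mm wide; open, the fingers measure 115 mm over their backs; the gripper's body (75 mm by 178 mm) begins 61 mm behind the grasp point.
Start: joints at [-1.207, 0.423, 1.63, -0, 1.089, -0.019], TCP at [233.466, -579.741, 404.675] pointing down, gripper open.
Joint ranges: [-3, 3], [-0.9, 2.11], [0.09, 2.58], [-1.31, 4.45], [0.11, 2.69], [-2.54, 2.54]. Speed limits (rad/s): [2.39, 2.39, 3.01, 3.14, 3.14, 3.14].

### API

Orientations are given as a rotation vector (axis times angle).
In Python, from workcell import ctrl gives the robot as it stands. The module is installed in compiled form; this text tells all that it offers.
- The arm moves only by the tool send_rows, never from a script. Its argument "commands" is a list of rows, each an object with "translation": the shift along the world's x, y, z normalised to -1 to 1, where 1 is 0.1 m, a list of three; "twist": the turn, a rotation vector about the world's x, y, z normalised to -1 to 1, where 1 is 0.5 rad, a list of three. A call has exactly 10 rows; each row is the pose to reach, as a shift and turn from the pose commanded when the call began; what a row does not reach only later rows make up. A row lasts 1/10 s, in which the tool goes at most 50 mm and 8.59 degrees, less where a joint would pass 70% of its speed; a pose out of reach is approached as far as the arm can. A call with a number of a shift or a turn outside -1 to 1 is refused whole. A call with a gripper value outside its range is refused whole. "grip" is the closure, from -1 (fully open) to 1 (shut), set as the call begins (left out, the last holds). The fingers move at their own pace and stop on an object; the grip force is fixed at half the most. Time passes only in rows, so rows that repeat a pose let the fingers close, or fill a call up. It gives the time, the measured TCP pose, the force and the opening at its end, in the units of the state.
- ctrl.get_obs(): the state, without advancing time (a new reading comes with each control period).
- ctrl.get_image(name): name is "side" or "top"; returns a dict with "img" (480x640x3 uint8, red, green, blue), "intrinsics" (3x3 intrinsics, pixels), "dist" ([k1, k2, p1, p2, k3] as OpenCV has them; the pictures are not rectified), "cam_to_world" (4x4, takes a point from camera to world coordinates). Camera axes: x right, y down, z forward; pixel columns grow to the right and rows downward; lengths in mm; the calibration is good to about 2 mm. A picture is of the moment at which its call begins. There is no depth.
- ctrl.close_job(): hands the job in, once; it reports no verdict.
The state is a dict: "t": time; "qpos": joint angles; "qvel": joint speeds; "joint_torque": joint torques, N m; "ee_pos": TCP position; "orientation": TCP orientation; "ft_force": force on the tool from outside, world axes, zero at the start; "moment": the same for the moment, N m; "width": finger opening in mm.
Only numpy, scipy, OpenCV 4.12 (cv2) and the standard library are available. Lean on these libraries where they do the work, as an engineer would, in place of code of your own. Each camera call takes 0.05 s, during which the arm holds its last target. There are 200 camera calls.

### The job

Take the brass clock plate by its upright steel grip, lift it off the bench, tilt it to match the sloped face of the flatness tester (its slope is not known beforehand and is best felt out by touch) and lay it flush there, centred and lined up along the slope. Then gently push the sprung face in to about half of its 10 mm travel and finish while still holding the plate there: do not let go. Do not disturb the other things on the bench.

Things in the scene. Friction and masses are not known exactly. Their poses are not given: they have to be found in the camera images.
- plate_grip (a point): Centre of the steel grip that stands upright on the middle of the clock plate: a block 30 mm (x) by 14 mm (y) by 36 mm high. This point lies half-way up it, 22 mm above the plate's underside; the grip's top is 40 mm above the underside. Axes: x along the plate's long side, z from the plate up through the grip.
- plate_under (a point): Centre of the underside of the same plate; same axes.
- face (a joint): Push of the tester's sloped aluminium face straight into its own surface: 0 (out) to 0.010 m (bottom). It is sprung: starts to move at about 3 N, then 0.8 N per mm, so about 7 N for half travel. The face is flat, 124 mm (up the slope) by 92 mm (level), 8 mm thick; a thin scribed cross marks its centre. Its pose is not given: it follows from stand and the slope.
- stand: Fixed grey base of the tester, 160 x 130 x 84 mm; origin under its centre on the bench; x level, uphill, roughly along the bench to the robot's left; z up. The slope is locked at an unknown 0.2 to 0.5 rad. Its level hinge line runs along y, 60 mm downhill (-x) of the origin, 100 mm above the bench. The face's centre, pushed out, lies 60 mm up the slope from the hinge, then 30 mm out along the face's normal.
- plate: The clock plate (loose, about 0.22 kg), brass, 100 mm (x) by 64 mm (y) by 4 mm, at first lying flat on the bench; origin at the centre of its underside. Low wheels, up to 12 mm above the underside, sit near its ends, beyond 20 mm from the centre along x. Either end may point up the slope.
- barrel: Bystander, to be left alone: brass spring barrel, upright cylinder 34 mm across, 24 mm high with its arbor; origin at the centre of its underside.
- loupe: Bystander, to be left alone: black eyeglass loupe, cone 34 mm across, 32 mm high; origin at the centre of its underside.
- screwdriver: Bystander, to be left alone: screwdriver 150 mm long, lying; origin at the centre of its underside.
- jar: Bystander, to be left alone: small glass jar with steel cap, 44 mm across, 50 mm high; origin at the centre of its underside.
- oil_cup: Bystander, to be left alone: white oil cup, 40 mm across, 22 mm high; origin at the centre of its underside.
- spare_wheel: Bystander, to be left alone: loose brass wheel lying flat, 48 mm across, 10 mm high; origin at the centre of its underside.
- weight: Bystander, to be left alone: brass clock weight, upright cylinder 40 mm across, 60 mm high; origin at the centre of its underside.
Things that resemble listed ones, but are neither listed nor needed, are in the scene too. Leave any orange look-alike of the plate alone.

How it is judged (in metres and radians):
On the way, in this order (a step that is already met when the one before it is completed fails the run):
1. the plate is lifted off the bench in the gripper (height (world z) of plate_under above 0.035 m and contact force between the fingers and plate above 3 N and contact force between plate and face below 0.1 N), for 0.1 s.
2. the plate lies flush on the sloped face, held in the gripper (angle between the z axis of plate_grip and the z axis of face, either way round below 0.045 rad and z of plate_grip in the frame of face above 0.015 m and z of plate_under in the frame of face between -0.003 and 0.003 m and x of plate_under in the frame of face between -0.013 and 0.013 m and y of plate_under in the frame of face between -0.013 and 0.013 m and angle between the x axis of plate_grip and the x axis of face, either way round below 0.15 rad and contact force between plate and face above 2 N and contact force between the fingers and plate above 3 N), for 0.2 s.
At the end, for the whole second after the job is handed in: The gripper holds the plate (over 3 N), grip outwards, flush on the face: within 0.045 rad, 3 mm off at most, pressing over 2 N, centred within 13 mm each way, long side within 0.15 rad of the slope line; the face is pushed in 2.5 to 7.5 mm; all is still (all of step 2 and value of joint face between 0.0025 and 0.0075 m and linear speed of plate below 0.02 m/s); the arm keeps its last pose, push and grip.
It fails at once if the plate is pressed harder than 35 N on the face (contact force between plate and face above 35 N).
It fails at once if a bystander is pushed over 25 mm from its place (distance of any of barrel, loupe, screwdriver, jar, oil_cup, spare_wheel, weight from where it was at the start of the episode above 0.025 m).
It also fails if it takes over 54 s, if anything falls off the work surface, if the arm or the gripper's body presses on something with over 40 N, if the wrist force passes 120 N, or if a joint passes its speed limit or range.

## Working session

There is one attempt and no reset: what is moved stays moved. The work goes in short steps, Python scripts to look and compute and a tool call to move; the robot and the scene stay as the last step left them, time stands still between calls to the robot, and variables do not carry over. Pictures are saved under pics/ and viewed, about 8 in all and at most 12, crops included, and the job is handed in when it is done.

Besides the shell and the picture viewer there is one more tool, called after ">>>" by a JSON object that holds its "name" and its "arguments", one argument or row to a line. send_rows: Moves the arm, as the interface text tells. Its arguments: {"type":"object","properties":{"commands":{"type":"array","items":{"type":"object","properties":{"translation":{"type":"array","items":{"type":"number"}},"twist":{"type":"array","items":{"type":"number"}}}}},"grip":{"type":"number"}},"required":["commands"]}

```bash
mkdir -p pics
cat > h.py <<'E'
import numpy as np, cv2, json
from workcell import ctrl
def snap(n,f):
    d=ctrl.get_image(n); np.savez(f'pics/{f}.npz',**{k:np.array(v) for k,v in d.items()})
    cv2.imwrite(f'pics/{f}.png',cv2.cvtColor(np.array(d['img']),cv2.COLOR_RGB2BGR)); return d
def load(f): return dict(np.load(f'pics/{f}.npz'))
def ray(d,p):
    u=cv2.undistortPoints(np.array(p,float).reshape(-1,1,2),np.array(d['intrinsics']),np.array(d['dist'])).reshape(-1,2)
    T=np.array(d['cam_to_world']); r=np.c_[u,np.ones(len(u))]@T[:3,:3].T
    return T[:3,3],r
def onz(d,p,z):
    o,r=ray(d,p); return o+r*((z-o[2])/r[:,2])[:,None]
def proj(d,P):
    T=np.linalg.inv(np.array(d['cam_to_world'])); P=np.array(P,float).reshape(-1,3)
    return cv2.projectPoints(P,cv2.Rodrigues(T[:3,:3])[0],T[:3,3],np.array(d['intrinsics']),np.array(d['dist']))[0].reshape(-1,2)
E
python3 - <<'E'
from h import *
for n in('top','side'):
    d=snap(n,n+'0'); print(n,np.round(d['cam_to_world'],3).tolist(),np.round(d['intrinsics'],1).tolist())
o=ctrl.get_obs(); print(o)
E
```

```text
top [[-0.029, -0.993, 0.112, 494.87], [-1.0, 0.029, 0.0, -77.849], [-0.003, -0.112, -0.994, 985.903], [0.0, 0.0, 0.0, 1.0]] [[469.7, 0.0, 318.0], [0.0, 469.7, 233.4], [0.0, 0.0, 1.0]]
side [[-0.985, -0.108, 0.133, 446.439], [-0.171, 0.574, -0.801, 659.089], [0.011, -0.812, -0.584, 641.02], [0.0, 0.0, 0.0, 1.0]] [[551.4, 0.0, 336.1], [0.0, 551.4, 245.9], [0.0, 0.0, 1.0]]
{'t': 0.1, 'qpos': array([-1.20700132e+00,  4.23758722e-01,  1.63060412e+00, -9.96434782e-06,
        1.08855935e+00, -1.90001864e-02]), 'qvel': array([-0.00058492, -0.00193944, -0.00043926, -0.00063655,  0.00014847,
       -0.00020449]), 'joint_torque': array([-2.27783414e-03, -5.45616102e+01, -2.74324179e+01,  6.43952633e-02,
        1.88552187e-02, -3.47860646e-05]), 'ee_pos': array([ 233.38197193, -579.52619944,  403.98652828]), 'orientation': array([-3.08293923e+00, -5.97387050e-01,  3.71760895e-04]), 'ft_force': array([-0.43545086,  0.85662836,  0.56678107]), 'moment': array([ 0.02147666,  0.02794168, -0.03330767]), 'width': 87.64163432553913}
```

View pics/top0.png

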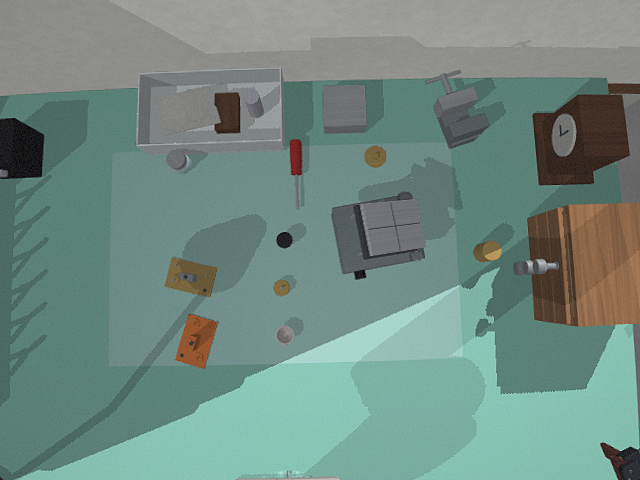

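View pics/side0.png

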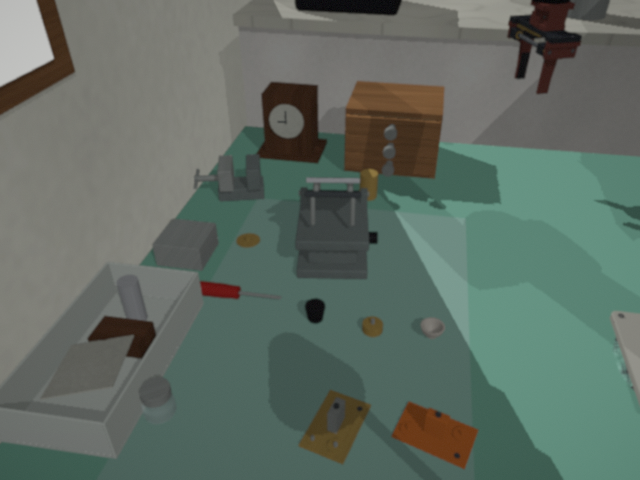

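Run:
```python
from h import *
t=cv2.imread('pics/top0.png');s=cv2.imread('pics/side0.png')
a=cv2.resize(t[180:290,320:440],(400,367),interpolation=2);b=cv2.resize(s[165:285,280:390],(400,436),interpolation=2)
c=cv2.resize(t[245:375,150:230],(246,400),interpolation=2);
W=np.zeros((436,800,3),np.uint8);W[:367,:400]=a;W[:,400:]=b;cv2.imwrite('pics/c1.png',W)
p=cv2.resize(t[250:305,155:225],(400,314),interpolation=2);q=cv2.resize(s[380:470,290:380],(400,400),interpolation=2)
W=np.zeros((400,800,3),np.uint8);W[:314,:400]=p;W[:,400:]=q;cv2.imwrite('pics/c2.png',W)
```

```text
(no output)
```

View pics/c1.png

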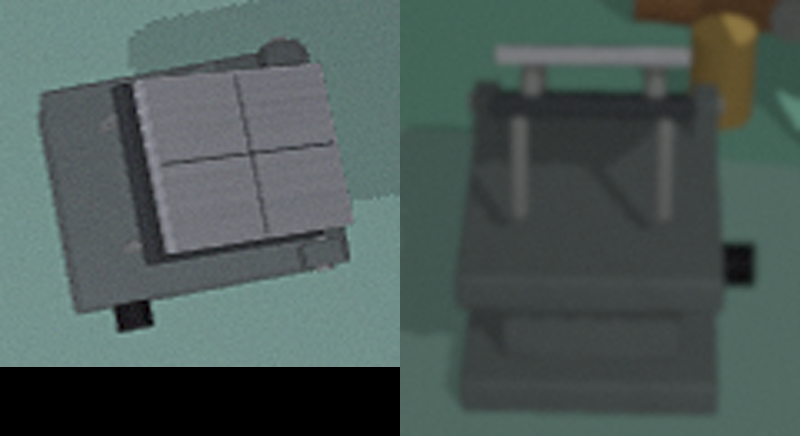

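View pics/c2.png

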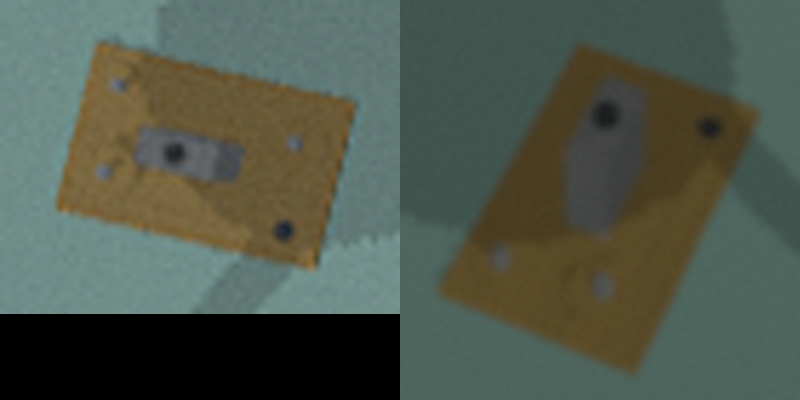

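```bash
cat > m.py <<'E'
from h import *
from scipy.optimize import least_squares
d=load('top0');e=load('side0')
hsv=cv2.cvtColor(d['img'],cv2.COLOR_RGB2HSV)
m=cv2.inRange(hsv,(12,110,60),(26,255,255));m2=np.zeros_like(m);m2[245:310,150:230]=m[245:310,150:230]
c=cv2.findContours(cv2.morphologyEx(m2,cv2.MORPH_CLOSE,np.ones((5,5))),0,1)[0];c=max(c,key=cv2.contourArea)
bx=cv2.boxPoints(cv2.minAreaRect(c));print('px',bx.round(1).tolist())
P=onz(d,bx,4.);print(P.round(1).tolist(),np.linalg.norm(np.diff(P,axis=0),axis=1).round(1),P.mean(0).round(1))
# side check: plate corners
q=np.array([(577,45),(760,110),(635,373),(438,292)])/4.444+[290,380]
Q=onz(e,q,4.);print('side',Q.round(1).tolist(),Q.mean(0).round(1))
g=onz(d,np.array([[173,153]])/5.714+[155,250],40.);print('grip top?',g)
# face corners
f=np.array([(135,80),(322,63),(353,222),(165,253)])/3.333+[320,180]
s=np.array([(495,66),(692,66)])/3.636+[280,165]
def model(p):
    x,y,a,th=p; R=np.array([[np.cos(a),-np.sin(a),0],[np.sin(a),np.cos(a),0],[0,0,1]])
    u=R@[np.cos(th),0,np.sin(th)];n=R@[-np.sin(th),0,np.cos(th)];v=R@[0,1,0]
    C=np.array([x,y,0])+R@[-60,0,100]+60*u+30*n
    return C,u,v,n
def pts(p):
    C,u,v,n=model(p)
    # image: left-top = uphill, x-far side. v = z x uphill: uphill=+y -> v=-x
    return [C+62*u-46*v,C-62*u-46*v,C-62*u+46*v,C+62*u+46*v],[C+62*u-8*n-46*v,C+62*u-8*n+46*v]
def res(p,ws=1):
    a,b=pts(p);return np.r_[(proj(d,a)-f).ravel(),ws*(proj(e,b)-s).ravel()]
for ws in(0,1):
    r=least_squares(res,[500,-200,1.6,.35],args=(ws,));print(r.x.round(3),r.fun.round(1));C,u,v,n=model(r.x);print('C',C.round(1),'u',u.round(3),'n',n.round(3))
E
python3 m.py
```

```text
px [[164.5, 286.0], [171.1999969482422, 257.1000061035156], [216.60000610351562, 267.5], [209.89999389648438, 296.3999938964844]]
[[503.9, 247.7, 4.0], [564.4, 233.6, 4.0], [539.9, 137.1, 4.0], [479.9, 151.6, 4.0]] [62.1 99.6 61.7] [522.  192.5   4. ]
side [[410.8, 114.8, 4.0], [352.5, 129.9, 4.0], [389.1, 229.7, 4.0], [447.0, 214.0, 4.0]] [399.9 172.1   4. ]
grip top? [[521.15254989 193.18386676  40.        ]]
[ 5.95351e+02 -1.95498e+02  1.71500e+00  4.48000e-01] [-0.4 -0.2 -0.1 -0.2  0.3  0.6  0.3 -0.1 -0.   0.  -0.   0. ]
C [ 598.1 -214.2  153. ] u [-0.129  0.892  0.433] n [ 0.062 -0.429  0.901]
[ 5.30307e+02 -2.02956e+02  2.21900e+00  4.75000e-01] [ -1.1  51.1 -13.8  21.    8.8  11.9  24.1  41.3 -58.4   7.4 -66.4  -4.4]
C [ 542.6 -219.2  154.1] u [-0.537  0.709  0.457] n [ 0.276 -0.365  0.889]
```

```bash
sed -i 's/438,292)\])\/4/438,292)]-np.array([400,0]))\/4/; s/q=np.array(/q=(np.array(/; s/(692,66)\])/(692,66)]-np.array([400,0]))/; s/^s=np.array(/s=(np.array(/' m.py; sed -i 's/q=(np.array(\[(577,45),(760,110),(635,373),(438,292)\]-/q=(np.array([(577,45),(760,110),(635,373),(438,292)])-/; s/(692,66)\]-/(692,66)])-/' m.py; python3 m.py
```

```text
px [[164.5, 286.0], [171.1999969482422, 257.1000061035156], [216.60000610351562, 267.5], [209.89999389648438, 296.3999938964844]]
[[503.9, 247.7, 4.0], [564.4, 233.6, 4.0], [539.9, 137.1, 4.0], [479.9, 151.6, 4.0]] [62.1 99.6 61.7] [522.  192.5   4. ]
side [[539.1, 138.5, 4.0], [477.3, 153.4, 4.0], [501.7, 250.5, 4.0], [563.0, 235.0, 4.0]] [520.3 194.3   4. ]
grip top? [[521.15254989 193.18386676  40.        ]]
[ 5.95351e+02 -1.95498e+02  1.71500e+00  4.48000e-01] [-0.4 -0.2 -0.1 -0.2  0.3  0.6  0.3 -0.1 -0.   0.  -0.   0. ]
C [ 598.1 -214.2  153. ] u [-0.129  0.892  0.433] n [ 0.062 -0.429  0.901]
[ 5.94286e+02 -1.93281e+02  1.72300e+00  4.91000e-01] [ 0.4 -0.2 -1.   0.1 -0.2  0.7  1.6  0.1 -0.2  0.1 -0.6  1.1]
C [ 597.5 -214.3  154.8] u [-0.134  0.872  0.472] n [ 0.072 -0.466  0.882]
```

Plate: the brass one at top px (190,277), centre (521.5,193), with a steel upright grip. Its look-alike at (197,341) is orange and will be left alone. The crop confirmed the brass one. Two views agree within 2 mm. Tester face centre is about (598,-214,154), heading about 1.72, slope about 0.45–0.49.

>>> {"name": "send_rows", "arguments": {
  "commands": [
    {"translation": [0.036,0.0965,-0.0175],"twist": [0,0,0.0236]},
    {"translation": [0.072,0.193,-0.035],"twist": [0,0,0.0471]},
    {"translation": [0.108,0.2895,-0.0525],"twist": [0,0,0.0707]},
    {"translation": [0.144,0.386,-0.07],"twist": [0,0,0.0942]},
    {"translation": [0.18,0.4825,-0.0875],"twist": [0,0,0.1178]},
    {"translation": [0.216,0.579,-0.105],"twist": [0,0,0.1413]},
    {"translation": [0.252,0.6755,-0.1225],"twist": [0,0,0.1649]},
    {"translation": [0.288,0.772,-0.14],"twist": [0,0,0.1884]},
    {"translation": [0.324,0.8685,-0.1575],"twist": [0,0,0.212]},
    {"translation": [0.36,0.965,-0.175],"twist": [0,0,0.2355]}
  ],
  "grip": -1
}}

```text
t: 1.1
ee_pos: [269.7, -482.4, 387.0]
orientation: [3.043, 0.78, 0.0]
ft_force: [-0.5, -1.5, 0.1]
width: 87.7
```

>>> {"name": "send_rows", "arguments": {
  "commands": [
    {"translation": [0.036,0.0965,-0.0175],"twist": [0,0,0.0236]},
    {"translation": [0.072,0.193,-0.035],"twist": [0,0,0.0471]},
    {"translation": [0.108,0.2895,-0.0525],"twist": [0,0,0.0707]},
    {"translation": [0.144,0.386,-0.07],"twist": [0,0,0.0942]},
    {"translation": [0.18,0.4825,-0.0875],"twist": [0,0,0.1178]},
    {"translation": [0.216,0.579,-0.105],"twist": [0,0,0.1413]},
    {"translation": [0.252,0.6755,-0.1225],"twist": [0,0,0.1649]},
    {"translation": [0.288,0.772,-0.14],"twist": [0,0,0.1884]},
    {"translation": [0.324,0.8685,-0.1575],"twist": [0,0,0.212]},
    {"translation": [0.36,0.965,-0.175],"twist": [0,0,0.2355]}
  ]
}}

```text
t: 2.1
ee_pos: [305.8, -386.0, 369.5]
orientation: [2.992, 0.957, -0.0]
ft_force: [0.1, -0.0, -0.7]
width: 87.8
```

>>> {"name": "send_rows", "arguments": {
  "commands": [
    {"translation": [0.036,0.0965,-0.0175],"twist": [0,0,0.0236]},
    {"translation": [0.072,0.193,-0.035],"twist": [0,0,0.0471]},
    {"translation": [0.108,0.2895,-0.0525],"twist": [0,0,0.0707]},
    {"translation": [0.144,0.386,-0.07],"twist": [0,0,0.0942]},
    {"translation": [0.18,0.4825,-0.0875],"twist": [0,0,0.1178]},
    {"translation": [0.216,0.579,-0.105],"twist": [0,0,0.1413]},
    {"translation": [0.252,0.6755,-0.1225],"twist": [0,0,0.1649]},
    {"translation": [0.288,0.772,-0.14],"twist": [0,0,0.1884]},
    {"translation": [0.324,0.8685,-0.1575],"twist": [0,0,0.212]},
    {"translation": [0.36,0.965,-0.175],"twist": [0,0,0.2355]}
  ]
}}

```text
t: 3.1
ee_pos: [341.8, -289.5, 352.0]
orientation: [2.931, 1.132, 0.0]
ft_force: [0.4, 0.3, 0.1]
width: 88.0
```

>>> {"name": "send_rows", "arguments": {
  "commands": [
    {"translation": [0.036,0.0965,-0.0175],"twist": [0,0,0.0236]},
    {"translation": [0.072,0.193,-0.035],"twist": [0,0,0.0471]},
    {"translation": [0.108,0.2895,-0.0525],"twist": [0,0,0.0707]},
    {"translation": [0.144,0.386,-0.07],"twist": [0,0,0.0942]},
    {"translation": [0.18,0.4825,-0.0875],"twist": [0,0,0.1178]},
    {"translation": [0.216,0.579,-0.105],"twist": [0,0,0.1413]},
    {"translation": [0.252,0.6755,-0.1225],"twist": [0,0,0.1649]},
    {"translation": [0.288,0.772,-0.14],"twist": [0,0,0.1884]},
    {"translation": [0.324,0.8685,-0.1575],"twist": [0,0,0.212]},
    {"translation": [0.36,0.965,-0.175],"twist": [0,0,0.2355]}
  ]
}}

```text
t: 4.1
ee_pos: [377.8, -192.9, 334.5]
orientation: [2.859, 1.302, 0.0]
ft_force: [-0.1, 0.2, 0.2]
width: 87.8
```

>>> {"name": "send_rows", "arguments": {
  "commands": [
    {"translation": [0.036,0.0965,-0.0175],"twist": [0,0,0.0236]},
    {"translation": [0.072,0.193,-0.035],"twist": [0,0,0.0471]},
    {"translation": [0.108,0.2895,-0.0525],"twist": [0,0,0.0707]},
    {"translation": [0.144,0.386,-0.07],"twist": [0,0,0.0942]},
    {"translation": [0.18,0.4825,-0.0875],"twist": [0,0,0.1178]},
    {"translation": [0.216,0.579,-0.105],"twist": [0,0,0.1413]},
    {"translation": [0.252,0.6755,-0.1225],"twist": [0,0,0.1649]},
    {"translation": [0.288,0.772,-0.14],"twist": [0,0,0.1884]},
    {"translation": [0.324,0.8685,-0.1575],"twist": [0,0,0.212]},
    {"translation": [0.36,0.965,-0.175],"twist": [0,0,0.2355]}
  ]
}}

```text
t: 5.1
ee_pos: [413.8, -96.4, 317.0]
orientation: [-2.777, -1.468, -0.0]
ft_force: [0.9, 0.3, 0.2]
width: 88.1
```

>>> {"name": "send_rows", "arguments": {
  "commands": [
    {"translation": [0.036,0.0965,-0.0175],"twist": [0,0,0.0236]},
    {"translation": [0.072,0.193,-0.035],"twist": [0,0,0.0471]},
    {"translation": [0.108,0.2895,-0.0525],"twist": [0,0,0.0707]},
    {"translation": [0.144,0.386,-0.07],"twist": [0,0,0.0942]},
    {"translation": [0.18,0.4825,-0.0875],"twist": [0,0,0.1178]},
    {"translation": [0.216,0.579,-0.105],"twist": [0,0,0.1413]},
    {"translation": [0.252,0.6755,-0.1225],"twist": [0,0,0.1649]},
    {"translation": [0.288,0.772,-0.14],"twist": [0,0,0.1884]},
    {"translation": [0.324,0.8685,-0.1575],"twist": [0,0,0.212]},
    {"translation": [0.36,0.965,-0.175],"twist": [0,0,0.2355]}
  ]
}}

```text
t: 6.1
ee_pos: [449.8, 0.1, 299.5]
orientation: [2.686, 1.629, -0.0]
ft_force: [-0.5, -0.1, 0.5]
width: 87.8
```

>>> {"name": "send_rows", "arguments": {
  "commands": [
    {"translation": [0.036,0.0965,-0.0175],"twist": [0,0,0.0236]},
    {"translation": [0.072,0.193,-0.035],"twist": [0,0,0.0471]},
    {"translation": [0.108,0.2895,-0.0525],"twist": [0,0,0.0707]},
    {"translation": [0.144,0.386,-0.07],"twist": [0,0,0.0942]},
    {"translation": [0.18,0.4825,-0.0875],"twist": [0,0,0.1178]},
    {"translation": [0.216,0.579,-0.105],"twist": [0,0,0.1413]},
    {"translation": [0.252,0.6755,-0.1225],"twist": [0,0,0.1649]},
    {"translation": [0.288,0.772,-0.14],"twist": [0,0,0.1884]},
    {"translation": [0.324,0.8685,-0.1575],"twist": [0,0,0.212]},
    {"translation": [0.36,0.965,-0.175],"twist": [0,0,0.2355]}
  ]
}}

```text
t: 7.1
ee_pos: [485.7, 96.6, 282.0]
orientation: [-2.586, -1.784, 0.0]
ft_force: [-0.0, 0.5, -0.3]
width: 87.7
```

>>> {"name": "send_rows", "arguments": {
  "commands": [
    {"translation": [0.036,0.0965,-0.0175],"twist": [0,0,0.0236]},
    {"translation": [0.072,0.193,-0.035],"twist": [0,0,0.0471]},
    {"translation": [0.108,0.2895,-0.0525],"twist": [0,0,0.0707]},
    {"translation": [0.144,0.386,-0.07],"twist": [0,0,0.0942]},
    {"translation": [0.18,0.4825,-0.0875],"twist": [0,0,0.1178]},
    {"translation": [0.216,0.579,-0.105],"twist": [0,0,0.1413]},
    {"translation": [0.252,0.6755,-0.1225],"twist": [0,0,0.1649]},
    {"translation": [0.288,0.772,-0.14],"twist": [0,0,0.1884]},
    {"translation": [0.324,0.8685,-0.1575],"twist": [0,0,0.212]},
    {"translation": [0.36,0.965,-0.175],"twist": [0,0,0.2355]}
  ]
}}

```text
t: 8.1
ee_pos: [521.8, 193.1, 264.5]
orientation: [-2.476, -1.933, 0.0]
ft_force: [-0.0, 0.3, -0.4]
width: 87.7
```

Run:
```python
from h import *
d=snap('side','s1');i=cv2.imread('pics/s1.png')
o=ctrl.get_obs();p=o['ee_pos'];R=cv2.Rodrigues(o['orientation'])[0];print(p.round(1),R.round(3).tolist())
for z in(40,):
  for y in(-44,44):
    q=proj(d,[p[0],p[1],z]+R[:,1]*y)[0];cv2.circle(i,tuple(int(v) for v in q),2,(255,0,255),-1)
q=proj(d,[p[0],p[1],40])[0];cv2.circle(i,tuple(int(v) for v in q),2,(0,255,0),-1)
cv2.imwrite('pics/c3.png',cv2.resize(i[300:480,230:470],(800,600)))
```

```text
[522.3 194.1 264.5] [[0.242, 0.97, 0.001], [0.97, -0.242, 0.001], [0.001, 0.001, -1.0]]
```

View pics/c3.png

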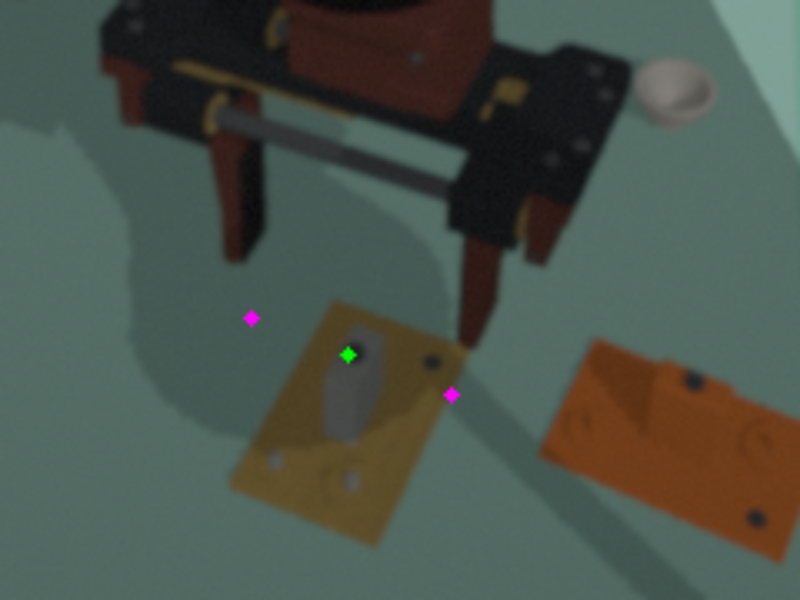

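The projected TCP axis (green) falls on the grip's top hole, and the jaws line up across the 14 mm side. The right finger clears the orange plate. Descend and grip.

>>> {"name": "send_rows", "arguments": {
  "commands": [
    {"translation": [0,0,-0.08]},
    {"translation": [0,0,-0.16]},
    {"translation": [0,0,-0.24]},
    {"translation": [0,0,-0.32]},
    {"translation": [0,0,-0.4]},
    {"translation": [0,0,-0.48]},
    {"translation": [0,0,-0.56]},
    {"translation": [0,0,-0.64]},
    {"translation": [0,0,-0.7]},
    {"translation": [0,0,-0.73]}
  ]
}}

```text
validation failed for argument at $.co...
```

>>> {"name": "send_rows", "arguments": {
  "commands": [
    {"translation": [0,0,0]},
    {"translation": [0,0,0]},
    {"translation": [0,0,0]},
    {"translation": [0,0,0]},
    {"translation": [0,0,0]},
    {"translation": [0,0,0]},
    {"translation": [0,0,0]},
    {"translation": [0,0,0]},
    {"translation": [0,0,0]},
    {"translation": [0,0,0]}
  ],
  "grip": 1
}}

```text
validation failed for argument at $.co...
```

Twist is required.

>>> {"name": "send_rows", "arguments": {
  "commands": [
    {"translation": [0,0,-0.08],"twist": [0,0,0]},
    {"translation": [0,0,-0.16],"twist": [0,0,0]},
    {"translation": [0,0,-0.24],"twist": [0,0,0]},
    {"translation": [0,0,-0.32],"twist": [0,0,0]},
    {"translation": [0,0,-0.4],"twist": [0,0,0]},
    {"translation": [0,0,-0.48],"twist": [0,0,0]},
    {"translation": [0,0,-0.56],"twist": [0,0,0]},
    {"translation": [0,0,-0.64],"twist": [0,0,0]},
    {"translation": [0,0,-0.7],"twist": [0,0,0]},
    {"translation": [0,0,-0.73],"twist": [0,0,0]}
  ]
}}

```text
t: 9.15
ee_pos: [521.3, 192.2, 190.9]
orientation: [-2.477, -1.932, 0.001]
ft_force: [-1.1, -0.7, 0.2]
width: 87.6
```

>>> {"name": "send_rows", "arguments": {
  "commands": [
    {"translation": [0,0,0],"twist": [0,0,0]},
    {"translation": [0,0,0],"twist": [0,0,0]},
    {"translation": [0,0,0],"twist": [0,0,0]},
    {"translation": [0,0,0],"twist": [0,0,0]},
    {"translation": [0,0,0],"twist": [0,0,0]},
    {"translation": [0,0,0],"twist": [0,0,0]},
    {"translation": [0,0,0],"twist": [0,0,0]},
    {"translation": [0,0,0],"twist": [0,0,0]},
    {"translation": [0,0,0],"twist": [0,0,0]},
    {"translation": [0,0,0],"twist": [0,0,0]}
  ],
  "grip": 1
}}

```text
t: 10.15
ee_pos: [521.5, 192.3, 191.7]
orientation: [2.477, 1.932, 0.0]
ft_force: [1.4, 0.8, -0.3]
width: 13.6
```

>>> {"name": "send_rows", "arguments": {
  "commands": [
    {"translation": [0,0,0.05],"twist": [0,0,0]},
    {"translation": [0,0,0.15],"twist": [0,0,0]},
    {"translation": [0,0,0.25],"twist": [0,0,0]},
    {"translation": [0,0,0.35],"twist": [0,0,0]},
    {"translation": [0,0,0.46],"twist": [0,0,0]},
    {"translation": [0,0,0.57],"twist": [0,0,0]},
    {"translation": [0,0,0.68],"twist": [0,0,0]},
    {"translation": [0,0,0.79],"twist": [0,0,0]},
    {"translation": [0,0,0.9],"twist": [0,0,0]},
    {"translation": [0,0,1.0],"twist": [0,0,0]}
  ]
}}

```text
t: 11.15
ee_pos: [521.5, 192.2, 292.7]
orientation: [2.477, 1.932, 0.0]
ft_force: [-0.4, 0.1, -1.8]
width: 13.8
```

>>> {"name": "send_rows", "arguments": {
  "commands": [
    {"translation": [0,-0.06,0.1],"twist": [0,0,0.026]},
    {"translation": [0,-0.12,0.2],"twist": [0,0,0.052]},
    {"translation": [0,-0.18,0.3],"twist": [0,0,0.078]},
    {"translation": [0,-0.24,0.4],"twist": [0,0,0.104]},
    {"translation": [0,-0.3,0.5],"twist": [0,0,0.13]},
    {"translation": [0,-0.36,0.6],"twist": [0,0,0.156]},
    {"translation": [0,-0.42,0.7],"twist": [0,0,0.182]},
    {"translation": [0,-0.48,0.8],"twist": [0,0,0.208]},
    {"translation": [0,-0.54,0.9],"twist": [0,0,0.234]},
    {"translation": [0,-0.6,1.0],"twist": [0,0,0.26]}
  ]
}}

```text
t: 12.15
ee_pos: [521.4, 131.8, 392.5]
orientation: [-2.345, -2.09, -0.0]
ft_force: [0.0, 0.2, -2.5]
width: 13.4
```

>>> {"name": "send_rows", "arguments": {
  "commands": [
    {"translation": [0.02,-0.1,0.04],"twist": [0,0,0.026]},
    {"translation": [0.04,-0.2,0.08],"twist": [0,0,0.052]},
    {"translation": [0.06,-0.3,0.12],"twist": [0,0,0.078]},
    {"translation": [0.08,-0.4,0.16],"twist": [0,0,0.104]},
    {"translation": [0.1,-0.5,0.2],"twist": [0,0,0.13]},
    {"translation": [0.12,-0.6,0.24],"twist": [0,0,0.156]},
    {"translation": [0.14,-0.7,0.28],"twist": [0,0,0.182]},
    {"translation": [0.16,-0.8,0.32],"twist": [0,0,0.208]},
    {"translation": [0.18,-0.9,0.36],"twist": [0,0,0.234]},
    {"translation": [0.2,-1.0,0.4],"twist": [0,0,0.26]}
  ]
}}

```text
t: 13.15
ee_pos: [541.4, 31.6, 432.2]
orientation: [-2.205, -2.238, 0.0]
ft_force: [0.5, 0.6, -2.1]
width: 13.8
```

>>> {"name": "send_rows", "arguments": {
  "commands": [
    {"translation": [0.02,-0.1,0],"twist": [0,0,0.0266]},
    {"translation": [0.04,-0.2,0],"twist": [0,0,0.0532]},
    {"translation": [0.06,-0.3,0],"twist": [0,0,0.0798]},
    {"translation": [0.08,-0.4,0],"twist": [0,0,0.1064]},
    {"translation": [0.1,-0.5,0],"twist": [0,0,0.133]},
    {"translation": [0.12,-0.6,0],"twist": [0,0,0.1596]},
    {"translation": [0.14,-0.7,0],"twist": [0,0,0.1862]},
    {"translation": [0.16,-0.8,0],"twist": [0,0,0.2128]},
    {"translation": [0.18,-0.9,0],"twist": [0,0,0.2394]},
    {"translation": [0.2,-1.0,0],"twist": [0,0,0.266]}
  ]
}}

```text
t: 14.15
ee_pos: [561.4, -68.4, 432.0]
orientation: [-2.051, -2.38, 0.0]
ft_force: [0.1, 0.2, -2.5]
width: 13.5
```

>>> {"name": "send_rows", "arguments": {
  "commands": [
    {"translation": [0.02,-0.1,0],"twist": [0.0465,0.0069,0]},
    {"translation": [0.04,-0.2,0],"twist": [0.093,0.0138,0]},
    {"translation": [0.06,-0.3,0],"twist": [0.1395,0.0207,0]},
    {"translation": [0.08,-0.4,0],"twist": [0.186,0.0276,0]},
    {"translation": [0.1,-0.5,0],"twist": [0.2325,0.0345,0]},
    {"translation": [0.12,-0.6,0],"twist": [0.279,0.0414,0]},
    {"translation": [0.14,-0.7,0],"twist": [0.3255,0.0483,0]},
    {"translation": [0.16,-0.8,0],"twist": [0.372,0.0552,0]},
    {"translation": [0.18,-0.9,0],"twist": [0.4185,0.0621,0]},
    {"translation": [0.2,-1.0,0],"twist": [0.465,0.069,0]}
  ]
}}

```text
t: 15.15
ee_pos: [581.6, -168.6, 431.7]
orientation: [-1.929, -2.236, -0.23]
ft_force: [0.0, -0.2, -3.5]
width: 13.8
```

Run:
```python
from h import *
d=snap('side','s2');o=ctrl.get_obs();R=cv2.Rodrigues(o['orientation'])[0];print(o['t'],o['ee_pos'].round(1),R.round(3).tolist(),o['qpos'].round(2),o['ft_force'],o['moment'],o['width'])
```

```text
15.2 [ 581.9 -169.9  431.6] [[-0.142, 0.989, -0.034], [0.962, 0.146, 0.232], [0.235, 0.0, -0.972]] [-0.35  0.39  1.62  0.22  1.25 -0.58] [ 0.01619306 -1.31823249 -1.41586987] [-0.33133684 -0.16813702  0.00463348] 13.601198521167065
```

View pics/s2.png

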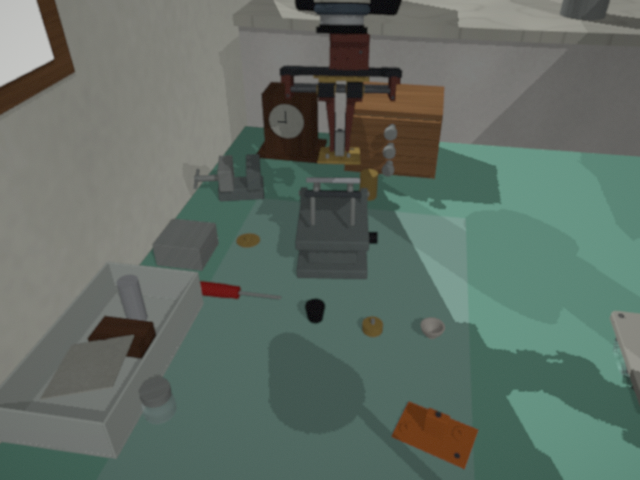

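The plate (px 340,155) is held level in the gripper and the bystanders are where they were. Next: finish the tilt and go to 25 mm above the face.

>>> {"name": "send_rows", "arguments": {
  "commands": [
    {"translation": [0.02,-0.1,0],"twist": [0.0465,0.0069,0]},
    {"translation": [0.04,-0.2,0],"twist": [0.093,0.0138,0]},
    {"translation": [0.06,-0.3,0],"twist": [0.1395,0.0207,0]},
    {"translation": [0.08,-0.4,0],"twist": [0.186,0.0276,0]},
    {"translation": [0.1,-0.5,0],"twist": [0.2325,0.0345,0]},
    {"translation": [0.12,-0.6,0],"twist": [0.279,0.0414,0]},
    {"translation": [0.14,-0.7,0],"twist": [0.3255,0.0483,0]},
    {"translation": [0.16,-0.8,0],"twist": [0.372,0.0552,0]},
    {"translation": [0.18,-0.9,0],"twist": [0.4185,0.0621,0]},
    {"translation": [0.2,-1.0,0],"twist": [0.465,0.069,0]}
  ]
}}

```text
t: 16.2
ee_pos: [601.6, -268.6, 431.6]
orientation: [-1.798, -2.083, -0.432]
ft_force: [-0.4, -0.3, -2.2]
width: 14.0
```

>>> {"name": "send_rows", "arguments": {
  "commands": [
    {"translation": [0.012,-0.05,-0.1],"twist": [0,0,0]},
    {"translation": [0.024,-0.1,-0.2],"twist": [0,0,0]},
    {"translation": [0.036,-0.15,-0.3],"twist": [0,0,0]},
    {"translation": [0.048,-0.2,-0.4],"twist": [0,0,0]},
    {"translation": [0.06,-0.25,-0.5],"twist": [0,0,0]},
    {"translation": [0.072,-0.3,-0.6],"twist": [0,0,0]},
    {"translation": [0.084,-0.35,-0.7],"twist": [0,0,0]},
    {"translation": [0.096,-0.39,-0.78],"twist": [0,0,0]},
    {"translation": [0.104,-0.42,-0.83],"twist": [0,0,0]},
    {"translation": [0.109,-0.433,-0.854],"twist": [0,0,0]}
  ]
}}

```text
t: 17.2
ee_pos: [612.4, -311.3, 345.6]
orientation: [-1.799, -2.084, -0.43]
ft_force: [0.2, -0.1, -2.6]
width: 14.0
```

```bash
cat > st.py <<'E'
from h import *
import sys
o=ctrl.get_obs();R=cv2.Rodrigues(o['orientation'])[0];p=o['ee_pos']
uh=np.array([np.cos(1.718),np.sin(1.718),0]);v=np.array([-uh[1],uh[0],0]);n=-R[:,2];u=np.cross(v,n)
F=o['ft_force'];M=o['moment'];C=np.array([598,-214.2,153.9])
print('t',o['t'],'p',p.round(1),'tilt',round(float(np.arctan2(-n@uh,n[2])),4),'yaw',round(float(np.arctan2(R[1,0],R[0,0])),3))
print('F n,u,v',[round(float(F@k),2) for k in(n,u,v)],'M n,u,v',[round(float(M@k),3) for k in(n,u,v)],'width',round(o['width'],1))
P=p-191.2*n;print('plate-C in u,v,n',[round(float((P-C)@k),1) for k in(u,v,n)])
E
python3 st.py
python3 - <<'E'
from h import *
for n in('side','top'): snap(n,n+'3')
a=cv2.imread('pics/side3.png');b=cv2.imread('pics/top3.png')
cv2.imwrite('pics/c4.png',np.hstack([cv2.resize(b[160:290,320:440],(400,433),interpolation=2),cv2.resize(a[130:260,280:400],(400,433),interpolation=2)]))
E
```

```text
t 17.2 p [ 612.4 -311.3  345.6] tilt 0.4704 yaw 1.717
F n,u,v [-2.24, -1.32, -0.13] M n,u,v [0.033, -0.055, 0.443] width 14.0
plate-C in u,v,n [-0.7, 0.1, 24.2]
```

View pics/c4.png

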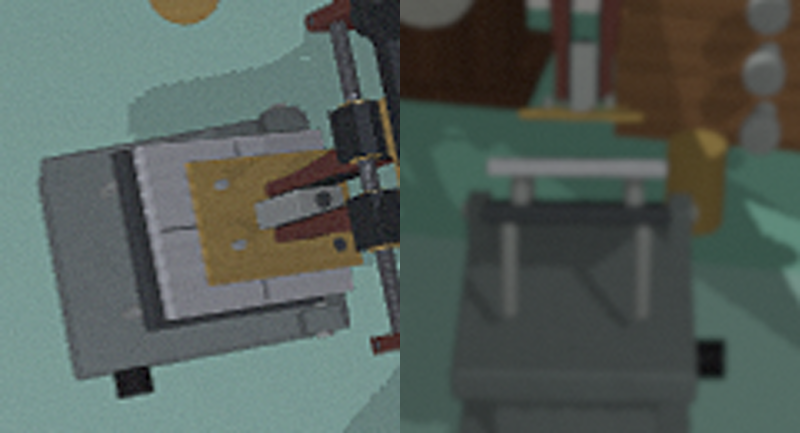

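>>> {"name": "send_rows", "arguments": {
  "commands": [
    {"translation": [-0.0015,0.0099,-0.0196],"twist": [0,0,0]},
    {"translation": [-0.003,0.0198,-0.0392],"twist": [0,0,0]},
    {"translation": [-0.0044,0.0296,-0.0588],"twist": [0,0,0]},
    {"translation": [-0.0059,0.0394,-0.0784],"twist": [0,0,0]},
    {"translation": [-0.0074,0.0493,-0.098],"twist": [0,0,0]},
    {"translation": [-0.0088,0.0592,-0.1176],"twist": [0,0,0]},
    {"translation": [-0.0103,0.069,-0.1372],"twist": [0,0,0]},
    {"translation": [-0.0118,0.0789,-0.1568],"twist": [0,0,0]},
    {"translation": [-0.0132,0.0888,-0.1764],"twist": [0,0,0]},
    {"translation": [-0.0147,0.0986,-0.196],"twist": [0,0,0]}
  ]
}}

```text
t: 18.3
ee_pos: [610.9, -301.2, 326.7]
orientation: [-1.799, -2.085, -0.431]
ft_force: [-1.0, -1.7, 1.0]
width: 14.0
```

```bash
python3 st.py; for i in 1 2 3; do python3 -c "
from h import *
ctrl.get_image('top')"; python3 st.py | sed -n 2p; done
```

```text
t 18.3 p [ 610.9 -301.2  326.7] tilt 0.47 yaw 1.718
F n,u,v [1.58, -0.91, 1.25] M n,u,v [0.023, 0.102, 0.201] width 14.0
plate-C in u,v,n [-0.2, -0.1, 2.7]
F n,u,v [1.17, -2.37, 0.48] M n,u,v [0.042, 0.057, 0.289] width 13.8
F n,u,v [1.46, -0.44, 0.3] M n,u,v [0.079, 0.131, 0.156] width 13.8
F n,u,v [1.16, -1.56, 1.56] M n,u,v [-0.008, 0.195, 0.194] width 14.2
```

```bash
cat > av.py <<'E'
from h import *
A=[]
for i in range(8):
    ctrl.get_image('top');o=ctrl.get_obs();R=cv2.Rodrigues(o['orientation'])[0];n=-R[:,2]
    uh=np.array([np.cos(1.718),np.sin(1.718),0]);v=np.array([-uh[1],uh[0],0]);u=np.cross(v,n)
    F,M=o['ft_force'],o['moment'];P=o['ee_pos']-191.2*n-[598,-214.2,153.9]
    th=np.arctan2(-n@uh,n[2]);A.append([F@n,F@u,F@v,M@n,M@u,M@v,P@u,P@v,P@n,th])
A=np.array(A);print('t',o['t'],'Fnuv Mnuv Puvn th\n',A.mean(0).round(3),'\n sd',A.std(0).round(3))
E
python3 av.py
```

```text
t 18.85 Fnuv Mnuv Puvn th
 [ 1.55  -0.928  0.652  0.072  0.14   0.227 -0.152 -0.04   2.977  0.47 ] 
 sd [0.466 0.255 0.295 0.046 0.033 0.025 0.008 0.016 0.106 0.   ]
```

>>> {"name": "send_rows", "arguments": {
  "commands": [
    {"translation": [-0.0005,0.0036,-0.0071],"twist": [0,0,0]},
    {"translation": [-0.0011,0.0072,-0.0142],"twist": [0,0,0]},
    {"translation": [-0.0016,0.0107,-0.0214],"twist": [0,0,0]},
    {"translation": [-0.0022,0.0143,-0.0285],"twist": [0,0,0]},
    {"translation": [-0.0027,0.0179,-0.0356],"twist": [0,0,0]},
    {"translation": [-0.0027,0.0179,-0.0356],"twist": [0,0,0]},
    {"translation": [-0.0027,0.0179,-0.0356],"twist": [0,0,0]},
    {"translation": [-0.0027,0.0179,-0.0356],"twist": [0,0,0]},
    {"translation": [-0.0027,0.0179,-0.0356],"twist": [0,0,0]},
    {"translation": [-0.0027,0.0179,-0.0356],"twist": [0,0,0]}
  ]
}}

```text
t: 19.85
ee_pos: [610.6, -299.4, 323.2]
orientation: [-1.799, -2.085, -0.431]
ft_force: [-0.1, -2.5, 3.8]
width: 13.7
```

```bash
python3 av.py
```

```text
t 20.25 Fnuv Mnuv Puvn th
 [ 4.797  0.039  0.933  0.057  0.218 -0.131 -0.1   -0.021 -1.301  0.47 ] 
 sd [0.549 0.303 0.671 0.024 0.028 0.029 0.017 0.004 0.023 0.   ]
```

Baseline-free reading: the contact lies about 50 mm uphill of centre, so the slope exceeds 0.47. Tilt a further 0.025 about the plate centre and compare.

>>> {"name": "send_rows", "arguments": {
  "commands": [
    {"translation": [0.0013,-0.0084,-0.0043],"twist": [0.0099,0.0015,0]},
    {"translation": [0.0025,-0.0168,-0.0087],"twist": [0.0198,0.003,0]},
    {"translation": [0.0038,-0.0253,-0.013],"twist": [0.0297,0.0044,0]},
    {"translation": [0.005,-0.0337,-0.0174],"twist": [0.0396,0.0059,0]},
    {"translation": [0.0063,-0.0421,-0.0217],"twist": [0.0495,0.0074,0]},
    {"translation": [0.0063,-0.0421,-0.0217],"twist": [0.0495,0.0074,0]},
    {"translation": [0.0063,-0.0421,-0.0217],"twist": [0.0495,0.0074,0]},
    {"translation": [0.0063,-0.0421,-0.0217],"twist": [0.0495,0.0074,0]},
    {"translation": [0.0063,-0.0421,-0.0217],"twist": [0.0495,0.0074,0]},
    {"translation": [0.0063,-0.0421,-0.0217],"twist": [0.0495,0.0074,0]}
  ]
}}

```text
t: 21.25
ee_pos: [611.3, -303.6, 321.0]
orientation: [-1.784, -2.068, -0.451]
ft_force: [-0.2, -1.9, 3.9]
width: 13.8
```

```bash
python3 av.py
```

```text
t 21.65 Fnuv Mnuv Puvn th
 [ 3.838e+00 -2.000e-03  4.500e-02  3.100e-02  1.280e-01  3.000e-03
 -1.690e-01  8.000e-03 -1.259e+00  4.950e-01] 
 sd [0.405 0.37  0.283 0.024 0.026 0.032 0.007 0.01  0.016 0.   ]
```

>>> {"name": "send_rows", "arguments": {
  "commands": [
    {"translation": [0.001,-0.0066,-0.0036],"twist": [0.0079,0.0012,0]},
    {"translation": [0.002,-0.0133,-0.0072],"twist": [0.0158,0.0024,0]},
    {"translation": [0.003,-0.0199,-0.0109],"twist": [0.0238,0.0035,0]},
    {"translation": [0.004,-0.0266,-0.0145],"twist": [0.0317,0.0047,0]},
    {"translation": [0.005,-0.0332,-0.0181],"twist": [0.0396,0.0059,0]},
    {"translation": [0.005,-0.0332,-0.0181],"twist": [0.0396,0.0059,0]},
    {"translation": [0.005,-0.0332,-0.0181],"twist": [0.0396,0.0059,0]},
    {"translation": [0.005,-0.0332,-0.0181],"twist": [0.0396,0.0059,0]},
    {"translation": [0.005,-0.0332,-0.0181],"twist": [0.0396,0.0059,0]},
    {"translation": [0.005,-0.0332,-0.0181],"twist": [0.0396,0.0059,0]}
  ]
}}

```text
t: 22.65
ee_pos: [611.8, -306.9, 319.2]
orientation: [-1.773, -2.055, -0.467]
ft_force: [0.3, -2.3, 3.9]
width: 13.5
```

```bash
python3 av.py;python3 - <<'E'
from h import *
for n in('side','top'): snap(n,n+'5')
a=cv2.imread('pics/side5.png');b=cv2.imread('pics/top5.png')
cv2.imwrite('pics/c5.png',np.hstack([cv2.resize(b[180:280,340:440],(400,400),interpolation=2),cv2.resize(a[160:220,300:375],(400,400),interpolation=2)]))
E
```

```text
t 23.05 Fnuv Mnuv Puvn th
 [ 4.109e+00  1.717e+00  6.500e-02 -4.000e-03  1.110e-01  2.750e-01
 -1.700e-01 -1.800e-02 -1.199e+00  5.150e-01] 
 sd [0.462 0.169 0.378 0.01  0.013 0.026 0.01  0.009 0.013 0.   ]
```

View pics/c5.png

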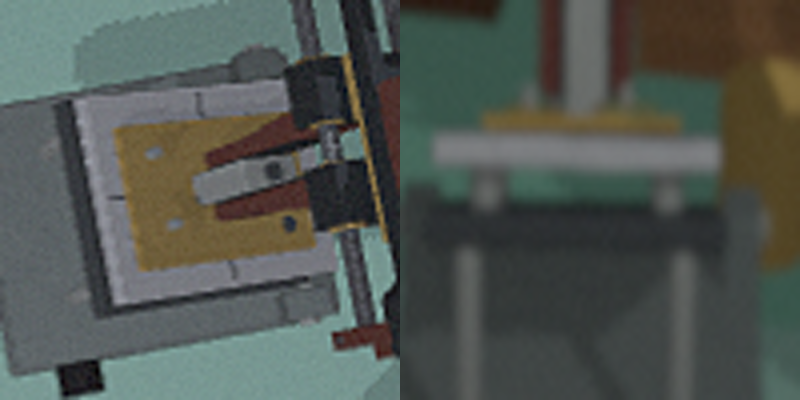

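At 0.515 the contact has jumped to about 58 mm downhill; at 0.495 it was about 40 mm uphill. So flush is close to 0.50. The picture shows the plate centred on the scribed cross (about (215,190) against (217,184) in the 4x crop). Set the tilt to 0.50 and press 1.5 mm more.

>>> {"name": "send_rows", "arguments": {
  "commands": [
    {"translation": [-0.001,0.0064,0.0002],"twist": [-0.0059,-0.0009,0]},
    {"translation": [-0.0019,0.0128,0.0004],"twist": [-0.0119,-0.0018,0]},
    {"translation": [-0.0029,0.0192,0.0006],"twist": [-0.0178,-0.0026,0]},
    {"translation": [-0.0038,0.0256,0.0008],"twist": [-0.0238,-0.0035,0]},
    {"translation": [-0.0048,0.032,0.001],"twist": [-0.0297,-0.0044,0]},
    {"translation": [-0.0048,0.032,0.001],"twist": [-0.0297,-0.0044,0]},
    {"translation": [-0.0048,0.032,0.001],"twist": [-0.0297,-0.0044,0]},
    {"translation": [-0.0048,0.032,0.001],"twist": [-0.0297,-0.0044,0]},
    {"translation": [-0.0048,0.032,0.001],"twist": [-0.0297,-0.0044,0]},
    {"translation": [-0.0048,0.032,0.001],"twist": [-0.0297,-0.0044,0]}
  ]
}}

```text
t: 24.15
ee_pos: [611.3, -303.8, 319.2]
orientation: [-1.781, -2.064, -0.455]
ft_force: [1.0, -1.1, 5.0]
width: 14.4
```

```bash
python3 av.py; python3 st.py|head -2
```

```text
t 24.55 Fnuv Mnuv Puvn th
 [ 4.818  1.353  0.106 -0.036  0.086  0.239 -0.135 -0.012 -2.712  0.5  ] 
 sd [0.521 0.542 0.843 0.034 0.03  0.024 0.011 0.017 0.01  0.   ]
t 24.55 p [ 611.3 -303.7  319.2] tilt 0.5001 yaw 1.718
F n,u,v [5.07, 0.71, -1.23] M n,u,v [-0.076, 0.038, 0.246] width 13.9
```

```bash
python3 -c "
from h import *
print(ctrl.close_job())"; python3 st.py
```

```text
the job is handed in; nothing more can be done
None
the job is handed in; nothing more can be done
```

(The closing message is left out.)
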